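# Snap the long dip probe into its clip rail

## Robot

A 6-joint arm with a two-finger parallel gripper is mounted at the origin on the work surface. World frame = base frame: x ahead of the robot, y to its left, z up, the work surface at z = 0. Lengths are in m, angles in rad, forces in N, time in s.
With the tool pointing down it reaches from about 0.35 to 0.85 m from the base axis. Payload 8.1 kg.
Tool frame: the origin (TCP) lies midway between the tips of the shut fingers; the grasp point (between the pads) lies 19 mm behind it; z points along the fingers, y is the line along which they close (so a half turn about z gives the same grasp; the last joint's range is limited). The gripper opens to 85 mm and grips with 20 to 120 N. Pads are 22 mm wide; open, the fingers measure 114 mm over their backs; the gripper's body (76 mm by 85 mm) begins 54 mm behind the grasp point. The pads swing forward as they close: fully open they stand 13 mm farther back than shut.
Start: joints at [1.086, 0.13, 1.488, -0, 1.523, -0.085], TCP at [0.234, 0.553, 0.231] pointing down, gripper open.
Joint ranges: [-2.96, 2.96], [-0.89, 2.26], [0.02, 2.5], [-1.34, 4.48], [0, 2.73], [-2.66, 2.66]. Speed limits (rad/s): [2.39, 2.39, 2.79, 3.14, 3.14, 3.14].

## Interface

Orientations are given as a unit quaternion [w, x, y, z].
In Python, from plant import bot gives the robot as it stands. The module is installed in compiled form; this text tells all that it offers.
- The arm moves only by the shell command python3 -m handwheel 'ROWS'. ROWS is JSON, a list of rows, each a list of 3 entries, a list of its own where there are three numbers: the shift along the tool's x, y, z in m, then the turn about the tool's z in rad, then the gripper's target within -1 to 1 (fully open at 1, half-way at 0, shut at -1). In form: [[[x, y, z], yaw, gripper], ...]. A call has 1 to 5 rows; each row shifts and turns the commanded pose from where the row before left it, along the tool's axes as they then stand; what a row does not reach is not made up. A row lasts 1/12 s, in which the tool goes at most 41.7 mm and 7.16 degrees, less where a joint would pass 70% of its speed; a pose out of reach is approached as far as the arm can. A call is refused whole if a number of a shift passes 0.0417 or a number of a turn 0.125, either way. A call with a gripper value outside its range is refused whole. The fingers move at their own pace and stop on an object; the grip force is fixed at half the most. Time passes only in rows, so rows that do not move let the fingers close. It gives the time, the measured TCP pose, the force, the opening and the grip force at its end, in the units of the state.
- bot.observe(): the state, without advancing time (a new reading comes with each control period).
- bot.grab_frame(name): name is "side" or "top" or "wrist"; returns the picture (420x560x3 uint8, red, green, blue); there is no depth.
- bot.camera_params(name): a dict with "K" (3x3 intrinsics, pixels), "origin" and "attitude" of the camera in the world; the wrist camera has in their place "mount" (4x4, takes a point from camera to tool coordinates, whose origin is the TCP and whose axes are the flange's). Camera axes: x right, y down, z forward; pixel columns grow to the right and rows downward; lengths in m; the calibration is good to about 2 mm. A picture is of the moment at which its call begins: read the wrist's pose just before it. camera_params takes no time and is no camera call.
- bot.finish_job(): hands the job in; it is judged then, once.
The state is a dict: "t": time; "joints": joint angles; "dq": joint speeds; "joint_efforts": joint torques, N m; "tool_pos": TCP position; "tool_rot": TCP orientation; "contact_force": force on the tool from outside, world axes, zero at the start; "wrist_torque": the same for the moment, N m; "grip_width": finger opening in m; "grip_force": force on a finger pad.
Only numpy, scipy, OpenCV 4.12 (cv2) and the standard library are available. Lean on these libraries where they do the work, as an engineer would, in place of code of your own. Each camera call takes 0.05 s, during which the arm holds its last target. There are 200 camera calls.

## Task

Take the long steel probe off the bench paper, carry it level to the rail and press it down sideways into the one empty pair of spring clips until it snaps fully home in both clips and lies like its neighbours; then let go. Leave the short probe where it lies.

Things in the scene. Friction and masses are not known exactly. Their poses are not given: they have to be found in the camera images.
- probe: Long probe lying on the white paper: steel rod, 16 mm dia, 160 mm long; black square plug head (22 long, 16 x 16 mm, stops rolling) and 12 mm brass stub at its -x end, 12 mm black tip at +x; 206 mm over all, about 0.12 kg. Origin: on the rod's axis, middle of the steel part (at the start 8 mm above the table). x runs along the rod, head to tip. Either end may point either way in the clips.
- short_probe: A bystander: the same kind of probe with a steel part only 60 mm long (106 mm over all), too short for the clips. Origin on the rod's axis in the middle of the steel part, x along the rod. It lies beside the long one on the paper, on either side, 80 to 120 mm away.
- rail: Fixed aluminium plate on the table, 160 (x) x 270 (y) x 8 mm, origin under its centre. Three places 85 mm apart along its y, each for a probe lying along x: two hold long probes (fixed), one, any of the three, is empty. A place is two grey spring clips 14 mm wide, 50 mm either side of its middle: 86 mm clear between them for fingers, down to the plate. Flared tops reach 60 mm above the table.
- empty_place (a point): Where the middle of the probe's axis lies when home in the empty clips: 34 mm above the table; x along the seated probe, z up. Jaws at +y and -y are 37 mm apart at the top, 9 mm at their narrowest, 9 mm above this point; unpressed, the probe stops some 18 mm high. Pressed down mid-length with some 8 to 15 N, within 8 mm sideways and 10 degrees, it spreads the slick jaws; they close over it, pull it home and centre it.
There are look-alikes about, which are no part of the job. Leave any blue or green look-alike of the probe alone.

How it is judged:
By the outcome, as a careful person would: the job done as asked, in the order asked, and still so for the second after the job is handed in, with the robot touching nothing.
It also fails if it takes over 48 s, if anything falls off the work surface, if the arm or the gripper's body presses on something with over 40 N, if the wrist force passes 120 N, or if a joint passes its speed limit or range.

## Working session

There is one attempt and no reset: what is moved stays moved. The work goes in short steps, Python scripts to look and compute and a shell command to move; the robot and the scene stay as the last step left them, time stands still between calls to the robot, and variables do not carry over. Pictures are saved under pics/ and viewed, at most 10 in all, crops included, and the job is handed in when it is done.

```bash
mkdir -p pics
python3 - <<'E'
from plant import bot
import cv2,numpy as np
s=bot.observe();print({k:np.round(v,3).tolist() for k,v in s.items()})
for n in["top","side"]:
    cv2.imwrite(f"pics/{n}1.png",bot.grab_frame(n)[:,:,::-1])
    p=bot.camera_params(n);print(n,{k:np.round(v,4).tolist() for k,v in p.items()})
print({k:np.round(v,4).tolist() for k,v in bot.camera_params("wrist").items()})
E
```

```text
{'t': 0.0, 'joints': [1.086, 0.131, 1.489, 0.0, 1.523, -0.085], 'dq': [-0.001, -0.0, 0.002, 0.001, -0.0, 0.0], 'joint_efforts': [-0.0, -56.939, -50.056, -0.0, 0.015, 0.0], 'tool_pos': [0.233, 0.552, 0.23], 'tool_rot': [-0.0, 0.199, 0.98, -0.001], 'contact_force': [-0.112, -0.019, 0.201], 'wrist_torque': [-0.039, -0.046, -0.015], 'grip_force': 0.0, 'grip_width': 0.085}
top {'K': [[392.9559, 0.0, 282.8695], [0.0, 392.9559, 214.877], [0.0, 0.0, 1.0]], 'origin': [0.3354, 0.1221, 1.0167], 'attitude': [-0.0239, 0.7077, -0.7056, 0.0276]}
side {'K': [[497.4009, 0.0, 279.4282], [0.0, 497.4009, 213.833], [0.0, 0.0, 1.0]], 'origin': [0.7891, 1.1197, 0.9939], 'attitude': [-0.0696, 0.1781, 0.8932, -0.407]}
{'K': [[328.7393, 0.0, 282.7084], [0.0, 328.7393, 206.1258], [0.0, 0.0, 1.0]], 'mount': [[-0.0009, -0.9586, -0.2848, 0.073], [1.0, -0.0006, -0.0012, 0.0006], [0.001, -0.2848, 0.9586, -0.1436], [0.0, 0.0, 0.0, 1.0]]}
```

View pics/top1.png

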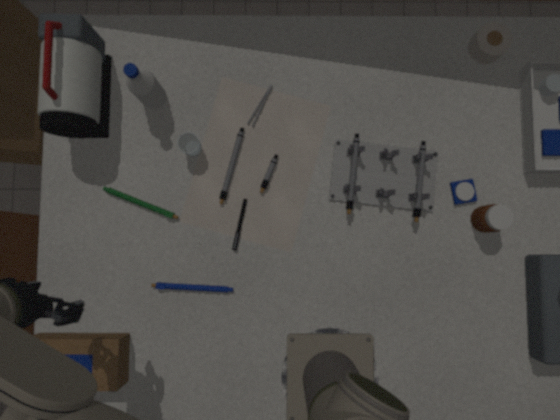

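View pics/side1.png

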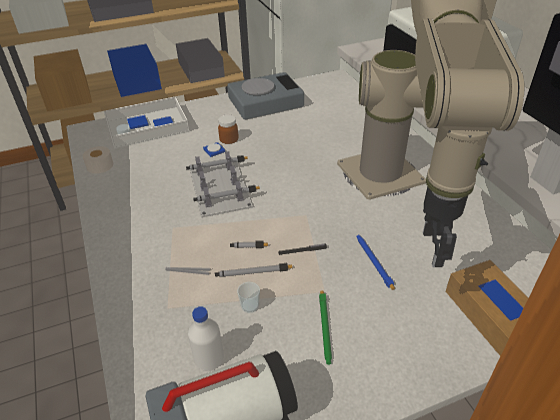

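The top view shows the long probe from (241,128) at the tip to (222,200) at the brass end, with the short probe at (270,172). The rail is at about (330–438, 140–213). Its middle place is empty (clips near (387,156) and (384,195)), and long probes sit at the other two, x≈354 and x≈420. Next I'll cast rays and enlarge a crop.

```bash
cat > h.py <<'E'
from plant import bot
import numpy as np,cv2
from scipy.spatial.transform import Rotation as R
q=lambda a:R.from_quat(np.r_[a[1:],a[0]])
def campose(n,s=None):
    p=bot.camera_params(n)
    if n!="wrist": return np.array(p["K"]),q(p["attitude"]).as_matrix(),np.array(p["origin"])
    T=q(s["tool_rot"]).as_matrix();M=np.array(p["mount"])
    return np.array(p["K"]),T@M[:3,:3],T@M[:3,3]+s["tool_pos"]
def cast(n,uv,z,s=None):
    K,A,o=campose(n,s);d=np.c_[uv,np.ones(len(uv))]@np.linalg.inv(K).T@A.T
    return o+d*((z-o[2])/d[:,2])[:,None]
def proj(n,P,s=None):
    K,A,o=campose(n,s);c=(np.atleast_2d(P)-o)@A;c=c@K.T;return c[:,:2]/c[:,2:]
E
python3 - <<'E'
from h import *
a=cast("top",[[241,128],[222,200],[240,138],[224,192]],.008);print(a.round(3),np.linalg.norm(a[0]-a[1]))
b=cast("top",[[334,141],[437,150],[433,213],[330,204]],.008);print(b.round(3),b.mean(0))
c=cast("top",[[357,135],[350,209],[423,142],[417,216]],.034);print(c.round(3))
print(np.linalg.norm(c[0]-c[1]),"side check",proj("side",a).round(0).tolist(),proj("side",c).round(0).tolist())
im=cv2.imread("pics/top1.png");
cv2.imwrite("pics/crop1.png",cv2.convertScaleAbs(cv2.resize(im[110:230,200:450],(800,384),interpolation=2),alpha=1.6))
E
```

```text
[[0.636 0.227 0.008]
 [0.447 0.274 0.008]
 [0.61  0.229 0.008]
 [0.468 0.269 0.008]] 0.19515806333201915
[[ 0.603 -0.016  0.008]
 [ 0.58  -0.285  0.008]
 [ 0.415 -0.27   0.008]
 [ 0.438 -0.005  0.008]] [ 0.5088604  -0.14391026  0.008     ]
[[ 0.612 -0.071  0.034]
 [ 0.422 -0.051  0.034]
 [ 0.594 -0.239  0.034]
 [ 0.405 -0.22   0.034]]
0.1903188472187429 side check [[214.0, 275.0], [287.0, 266.0], [224.0, 272.0], [279.0, 267.0]] [[193.0, 199.0], [254.0, 187.0], [186.0, 168.0], [242.0, 158.0]]
```

View pics/crop1.png

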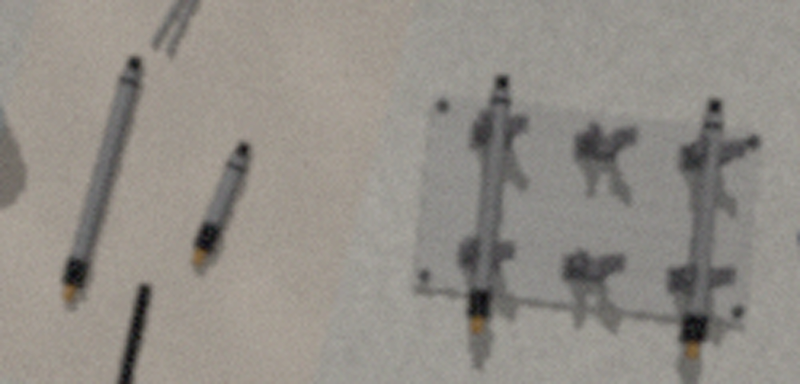

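The enlarged crop (×3.2, offset 200,110) gives the ends. The long probe runs from (136,58) to (69,300), the left neighbour from (502,76) to (478,332), and the right neighbour from (714,100) to (691,357). The middle clips are at (600,142) and (590,268), and they are empty.

Run:
```python
from h import *
f=lambda l:np.array(l)/3.2+[200,110]
def pr(t,b,z):
    e=cast("top",f([t,b]),z);d=e[0]-e[1];L=np.linalg.norm(d);c=e.mean(0)+d/L*.011
    return c,np.degrees(np.arctan2(d[1],d[0])),L
for a in[((136,58),(69,300),.008),((502,76),(478,332),.034),((714,100),(691,357),.034)]:print(pr(*a))
s=bot.observe();print(q(s["tool_rot"]).as_matrix().round(3))
print(cast("top",f([[600,142],[590,268]]),.055))
```

```text
(array([0.54731696, 0.24635428, 0.008     ]), np.float64(-14.632123424434358), np.float64(0.2054827832223419))
(array([ 0.52364854, -0.06145307,  0.034     ]), np.float64(-5.890366359314079), np.float64(0.20559635556984818))
(array([ 0.50469728, -0.22935991,  0.034     ]), np.float64(-6.36140449856782), np.float64(0.20617814196378045))
[[-0.921  0.389 -0.001]
 [ 0.389  0.921 -0.002]
 [ 0.    -0.002 -1.   ]]
[[ 0.55712375 -0.14235907  0.055     ]
 [ 0.45859252 -0.1329932   0.055     ]]
```

The measured lengths (205.5–206.2 mm) and the 169 mm between neighbours match the given sizes. The probe is at (0.547, 0.246) with yaw −14.6°. The empty place is at (0.514, −0.145) with yaw −6.1°. Now I move above the probe.

```bash
python3 -m handwheel '[[[0,0,0],-0.0725,1],[[0,0,0],-0.0725,1],[[-0.03,-0.017,0],0,1],[[-0.032,-0.018,0],0,1],[[-0.032,-0.018,0],0,1]]'
python3 -m handwheel '[[[-0.032,-0.018,0],0,1],[[-0.032,-0.018,0],0,1],[[-0.032,-0.018,0],0,1],[[-0.032,-0.018,0],0,1],[[-0.032,-0.018,0],0,1]]'
python3 -m handwheel '[[[-0.032,-0.018,0],0,1],[[-0.032,-0.018,0],0,1],[[-0.032,-0.018,0.02],0,1],[[-0.031,-0.019,0.03],0,1],[[0,0,0],0,1]]'
python3 - <<'E'
from h import *
s=bot.observe();im=bot.grab_frame("wrist");cv2.imwrite("pics/w1.png",im[:,:,::-1])
T=q(s["tool_rot"]).as_matrix();print(s["t"],s["tool_pos"].__repr__(),T.round(3),s["joints"])
print(proj("wrist",[[.547,.246,.008]],s))
E
```

```text
t: 0.52
tool_pos: [0.3111, 0.4769, 0.2306]
tool_rot: [-0.0, 0.126, 0.992, -0.0]
contact_force: [1.0, 1.3, -0.5]
grip_width: 0.0855
grip_force: 0.0
t: 0.93
tool_pos: [0.4441, 0.3487, 0.2309]
tool_rot: [-0.0, 0.127, 0.992, -0.0]
contact_force: [0.5, 0.1, 0.6]
grip_width: 0.0856
grip_force: 0.0
t: 1.35
tool_pos: [0.5455, 0.245, 0.1785]
tool_rot: [-0.003, 0.129, 0.992, -0.003]
contact_force: [-1.2, 0.4, -1.2]
grip_width: 0.0854
grip_force: 0.0
1.35 array([0.54545983, 0.24498219, 0.17850729]) [[-0.967  0.256 -0.006]
 [ 0.256  0.967 -0.005]
 [ 0.005 -0.006 -1.   ]] [ 0.33779166  0.16154367  1.55088005 -0.00229535  1.4365909  -0.97330492]
[[284.86037485 188.23174398]]
```

View pics/w1.png

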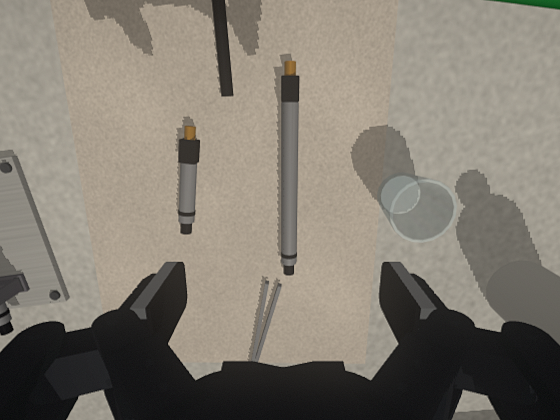

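The wrist view shows the long probe from (290,60) at the brass end to (289,274) at the tip, nearly upright in the image. A glass stands at (418,208) to its right and the short probe is at (187,180). I check the offset before going down.

Run:
```python
from h import *
s=bot.observe();print(s["tool_pos"])
e=cast("wrist",[[289,274],[290,60]],.008,s);d=e[0]-e[1];L=np.linalg.norm(d);c=e.mean(0)+d/L*.011
T=q(s["tool_rot"]).as_matrix()
print(L,c,np.degrees(np.arctan2(d[1],d[0])),np.degrees(np.arctan2(*T[1::-1,1])), "tool offset",T.T@(c-s["tool_pos"]))
g=cast("wrist",[[418,215],[390,195],[452,210]],.0,s);print(g.round(3), (g-s["tool_pos"])@T)
```

```text
[0.54421614 0.24725086 0.18033222]
0.21040641506397284 [0.5468294  0.25289288 0.008     ] -14.822859409684986 75.1629169413646 tool offset [-0.00203366  0.00689978  0.17229427]
[[0.611 0.374 0.   ]
 [0.582 0.349 0.   ]
 [0.614 0.408 0.   ]] [[-0.03269087  0.14004887  0.17952486]
 [-0.01139754  0.1092525   0.17978136]
 [-0.02726341  0.17430365  0.17940046]]
```

```bash
python3 -m handwheel '[[[-0.002,0.005,0.03],0,1],[[0,0,0.035],0,1],[[0,0,0.035],0,1],[[0,0,0.03],0,1],[[0,0,0.02],0,1]]'
python3 -m handwheel '[[[0,0,0.015],0,1],[[0,0,0.01],0,1],[[0,0,0.004],0,1],[[0,0,0],0,1],[[0,0,0],0,1]]'
python3 -m handwheel '[[[0,0,0],0,-0.2],[[0,0,0],0,-0.4],[[0,0,0],0,-0.6],[[0,0,0],0,-0.8],[[0,0,0],0,-1]]'
python3 -m handwheel '[[[0,0,0],0,-1],[[0,0,0],0,-1],[[0,0,0],0,-1],[[0,0,0],0,-1],[[0,0,0],0,-1]]'
```

```text
t: 1.82
tool_pos: [0.5455, 0.2554, 0.0316]
tool_rot: [-0.002, 0.127, 0.992, -0.001]
contact_force: [-0.5, -0.0, 0.2]
grip_width: 0.0854
grip_force: 0.0
t: 2.23
tool_pos: [0.5486, 0.2557, 0.0071]
tool_rot: [0.001, 0.127, 0.992, 0.0]
contact_force: [-0.6, -0.1, 0.4]
grip_width: 0.0854
grip_force: 0.0
t: 2.65
tool_pos: [0.5482, 0.2551, 0.0062]
tool_rot: [0.0, 0.127, 0.992, 0.0]
contact_force: [-1.4, -5.5, 2.6]
grip_width: 0.0254
grip_force: 1.4
t: 3.07
tool_pos: [0.5483, 0.2551, 0.0064]
tool_rot: [0.0, 0.127, 0.992, 0.0]
contact_force: [-1.4, -1.6, 6.0]
grip_width: 0.013
grip_force: 58.7
```

Width 13 mm is under the rod's 16 mm, so the tips are pinching above the rod's axis. I open, lower and grip again.

```bash
python3 -m handwheel '[[[0,0,0],0,0],[[0,0,0],0,0],[[0,0,0],0,0],[[0,0,0.004],0,0],[[0,0,0.003],0,0]]'
python3 -m handwheel '[[[0,0,0],0,-0.6],[[0,0,0],0,-0.8],[[0,0,0],0,-1],[[0,0,0],0,-1],[[0,0,0],0,-1]]'
python3 -m handwheel '[[[0,0,0],0,-1],[[0,0,0],0,-1],[[0,0,0],0,-1]]'
```

```text
t: 3.48
tool_pos: [0.5479, 0.2551, -0.0016]
tool_rot: [-0.0, 0.127, 0.992, 0.0]
contact_force: [0.2, -0.6, 0.1]
grip_width: 0.0427
grip_force: 0.0
t: 3.9
tool_pos: [0.5495, 0.2554, 0.0005]
tool_rot: [0.001, 0.127, 0.992, 0.001]
contact_force: [-0.9, -2.0, 12.5]
grip_width: 0.0134
grip_force: 59.9
t: 4.15
tool_pos: [0.5495, 0.2554, 0.0005]
tool_rot: [0.001, 0.127, 0.992, 0.001]
contact_force: [-1.4, -1.8, 12.5]
grip_width: 0.0135
grip_force: 59.9
```

```bash
python3 -m handwheel '[[[0,0,-0.005],0,-1],[[0,0,-0.015],0,-1],[[0,0,-0.03],0,-1],[[0,0,-0.035],0,-1],[[0,0,-0.035],0,-1]]'
python3 -m handwheel '[[[0,0,-0.03],0,-1],[[0,0,-0.01],0,-1],[[0,0,0],0,-1],[[0,0,0],0,-1]]'
python3 - <<'E'
from h import *
s=bot.observe();print(s["tool_pos"])
w=bot.grab_frame("wrist")[:,:,::-1];a=bot.grab_frame("side")[:,:,::-1]
a=cv2.resize(a[150:360,130:410],(480,360),interpolation=2)
cv2.imwrite("pics/g1.png",np.hstack([cv2.resize(w,(320,240)),cv2.resize(a,(480,360))[:240]]) if 0 else np.hstack([cv2.copyMakeBorder(cv2.resize(w,(320,240)),0,120,0,0,0),a]))
E
```

```text
t: 4.57
tool_pos: [0.5465, 0.2546, 0.1184]
tool_rot: [-0.002, 0.127, 0.992, -0.001]
contact_force: [0.4, -0.6, -1.7]
grip_width: 0.0137
grip_force: 58.5
t: 4.9
tool_pos: [0.5477, 0.255, 0.1579]
tool_rot: [-0.0, 0.127, 0.992, -0.0]
contact_force: [0.3, 0.7, -1.3]
grip_width: 0.0134
grip_force: 58.5
[0.54769178 0.25502485 0.15788303]
```

View pics/g1.png

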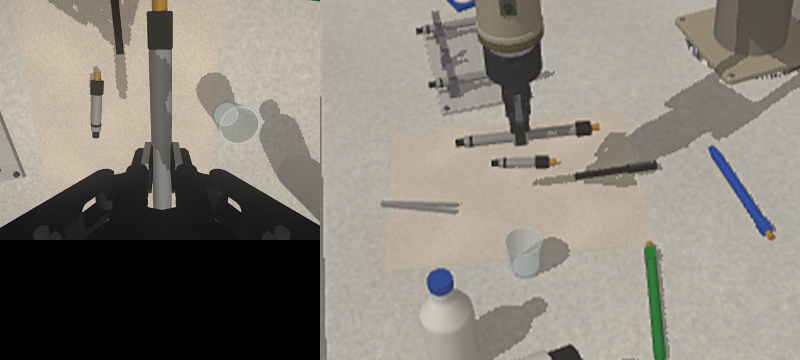

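The probe is held level, and its ends in the side crop are at (457,142) for the tip and (600,126) for the brass. I check where along the rod it is gripped and work out the move.

Run:
```python
from h import *
s=bot.observe();T=q(s["tool_rot"]).as_matrix();p=s["tool_pos"]
f=lambda l:np.array(l)/480*280+np.array([130-320/480*280,150])
e=cast("side",f([[457,142],[600,126]]),p[2]+.0075);d=e[0]-e[1];L=np.linalg.norm(d);c=e.mean(0)+d/L*.011
print(L,c,p,np.degrees(np.arctan2(d[1],d[0])),"tool",T.T@(c-p))
g=np.array([.514,-.1454,p[2]])
print(np.degrees(np.arctan2(*T[1::-1,1])))
a=np.radians(83.9);print("after yaw, tool shift",(g-p)[:2]@[-np.sin(a),np.cos(a)],(g-p)[:2]@[np.cos(a),np.sin(a)])
```

```text
0.20608064619032168 [0.5423386  0.25447195 0.16313967] [0.54633066 0.25451297 0.15563967] -13.888014807129387 tool [ 0.00388164 -0.00106569 -0.00748234]
75.39992962936839
after yaw, tool shift -0.010348779623810755 -0.40108423098609386
```

```bash
python3 -m handwheel '[[[0,0,0],-0.05,-1],[[0,0,0],-0.05,-1],[[0,-0.01,0],-0.048,-1],[[-0.001,-0.025,0],0,-1],[[-0.001,-0.033,0],0,-1]]'
python3 -m handwheel '[[[-0.001,-0.035,0],0,-1],[[-0.001,-0.035,0],0,-1],[[-0.002,-0.035,0],0,-1],[[-0.001,-0.035,0],0,-1],[[-0.001,-0.035,0],0,-1]]'
python3 -m handwheel '[[[-0.001,-0.035,0],0,-1],[[-0.001,-0.035,0],0,-1],[[-0.001,-0.035,0],0,-1],[[-0.001,-0.03,0],0,-1],[[-0.001,-0.02,0],0,-1]]'
python3 -m handwheel '[[[0,-0.003,0.02],0,-1],[[0,0,0.02],0,-1],[[0,0,0],0,-1],[[0,0,0],0,-1]]'
python3 - <<'E'
from h import *
s=bot.observe();T=q(s["tool_rot"]).as_matrix();p=s["tool_pos"];print(p,np.degrees(np.arctan2(*T[1::-1,1])))
w=bot.grab_frame("wrist")[:,:,::-1];cv2.imwrite("pics/w2.png",w)
E
```

```text
t: 5.42
tool_pos: [0.5404, 0.1879, 0.1556]
tool_rot: [-0.002, 0.052, 0.999, -0.0]
contact_force: [0.5, -0.4, -0.6]
grip_width: 0.0133
grip_force: 58.6
t: 5.83
tool_pos: [0.5275, 0.0113, 0.156]
tool_rot: [-0.002, 0.053, 0.999, 0.0]
contact_force: [0.6, 0.1, -1.0]
grip_width: 0.0136
grip_force: 58.6
t: 6.25
tool_pos: [0.5159, -0.1443, 0.156]
tool_rot: [-0.002, 0.054, 0.999, 0.0]
contact_force: [-1.0, 0.3, -1.0]
grip_width: 0.0138
grip_force: 58.6
t: 6.58
tool_pos: [0.5151, -0.144, 0.1155]
tool_rot: [-0.003, 0.054, 0.999, 0.001]
contact_force: [0.8, 0.1, -1.0]
grip_width: 0.0135
grip_force: 58.6
[ 0.51510932 -0.14402468  0.11551956] 83.86444654527278
```

View pics/w2.png

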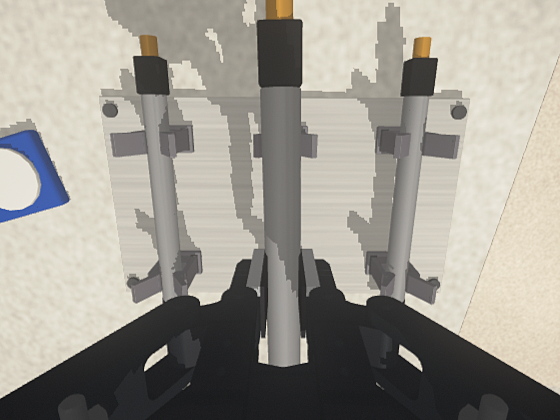

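The wrist view shows the held rod (head/steel joint at (280,86)) between the neighbours, whose joints are at (155,94) and (416,95). The clips of the empty place show on both sides of the rod. I measure the offset in tool axes.

Run:
```python
from h import *
s=bot.observe();T=q(s["tool_rot"]).as_matrix();p=s["tool_pos"]
t=lambda uv,z:((cast("wrist",uv,z,s)-p)@T).round(4)
n=t([[155,94],[416,95],[172,270],[400,270]],.034);h=t([[280,86],[284,300]],p[2]+.0075)
print(n,n[:2].mean(0),n[2:].mean(0),h)
```

```text
[[ 0.082  -0.0831  0.0836]
 [ 0.0812  0.0879  0.0837]
 [-0.0453 -0.0841  0.0831]
 [-0.0455  0.09    0.0833]] [0.0816  0.0024  0.08365] [-0.0454   0.00295  0.0832 ] [[ 0.0812 -0.0004 -0.0072]
 [-0.0138  0.0012 -0.0075]]
```

```bash
python3 -m handwheel '[[[0,0.002,0.015],0,-1],[[0,0,0.02],0,-1],[[0,0,0.015],0,-1],[[0,0,0.01],0,-1],[[0,0,0],0,-1]]'
python3 -m handwheel '[[[0,0,0.003],0,-1],[[0,0,0.003],0,-1],[[0,0,0.003],0,-1],[[0,0,0.003],0,-1],[[0,0,0],0,-1]]'
python3 -m handwheel '[[[0,0,0.003],0,-1],[[0,0,0.003],0,-1],[[0,0,0.002],0,-1],[[0,0,0.002],0,-1],[[0,0,0],0,-1]]'
```

```text
t: 7.05
tool_pos: [0.5167, -0.1421, 0.0571]
tool_rot: [-0.001, 0.053, 0.999, 0.0]
contact_force: [0.4, -0.3, -0.4]
grip_width: 0.0136
grip_force: 58.6
t: 7.47
tool_pos: [0.5178, -0.1429, 0.0466]
tool_rot: [-0.0, 0.053, 0.999, 0.0]
contact_force: [-0.2, -0.2, -1.2]
grip_width: 0.0138
grip_force: 58.6
t: 7.88
tool_pos: [0.5199, -0.1436, 0.0385]
tool_rot: [0.002, 0.054, 0.999, -0.001]
contact_force: [3.2, -0.3, 4.5]
grip_width: 0.0133
grip_force: 59.2
```

```bash
python3 -m handwheel '[[[0,0,0.002],0,-1],[[0,0,0.002],0,-1],[[0,0,0.002],0,-1],[[0,0,0.001],0,-1],[[0,0,0],0,-1]]'
python3 -m handwheel '[[[0,0,0.002],0,-1],[[0,0,0.001],0,-1],[[0,0,0.001],0,-1],[[0,0,0],0,-1],[[0,0,0],0,-1]]'
```

```text
t: 8.3
tool_pos: [0.5171, -0.1428, 0.0287]
tool_rot: [-0.001, 0.053, 0.999, 0.0]
contact_force: [1.9, -0.5, -5.6]
grip_width: 0.0138
grip_force: 58.5
t: 8.72
tool_pos: [0.5174, -0.1429, 0.0264]
tool_rot: [-0.001, 0.053, 0.999, 0.0]
contact_force: [-6.0, 0.2, 7.7]
grip_width: 0.0136
grip_force: 60.1
```

The force turned negative (the clips pulled the probe down) and then positive at z = 0.0264, which is what being seated should look like. I press a little more to confirm, then release and rise.

```bash
python3 -m handwheel '[[[0,0,0.001],0,-1],[[0,0,0.001],0,-1],[[0,0,0],0,-1],[[0,0,0],0,-1]]'
python3 -m handwheel '[[[0,0,-0.002],0,-1],[[0,0,-0.001],0,-1],[[0,0,0],0,-0.5],[[0,0,0],0,-0.2],[[0,0,0],0,0]]'
python3 -m handwheel '[[[0,0,0],0,0],[[0,0,0],0,0],[[0,0,0],0,0]]'
python3 -m handwheel '[[[0,0,-0.01],0,0],[[0,0,-0.02],0,0],[[0,0,-0.03],0,0],[[0,0,-0.03],0,0],[[0,0,-0.02],0,0]]'
python3 -m handwheel '[[[0,0,0],0,0],[[0,0,0],0,0]]'
python3 - <<'E'
from h import *
s=bot.observe();print(s["tool_pos"],s["t"])
w=bot.grab_frame("wrist")[:,:,::-1];a=bot.grab_frame("side")[:,:,::-1]
a=cv2.resize(a[130:230,160:290],(468,360),interpolation=2)
cv2.imwrite("pics/e1.png",np.hstack([cv2.copyMakeBorder(cv2.resize(w,(320,240)),0,120,0,0,0),a]));cv2.imwrite("pics/w3.png",w)
E
```

```text
t: 9.05
tool_pos: [0.5175, -0.1429, 0.0261]
tool_rot: [-0.001, 0.053, 0.999, 0.0]
contact_force: [-14.8, 4.2, 26.4]
grip_width: 0.0137
grip_force: 62.1
t: 9.47
tool_pos: [0.5181, -0.143, 0.0269]
tool_rot: [0.0, 0.053, 0.999, -0.0]
contact_force: [0.1, 0.3, 0.4]
grip_width: 0.0422
grip_force: 0.0
t: 9.72
tool_pos: [0.5179, -0.1429, 0.0268]
tool_rot: [0.0, 0.053, 0.999, 0.0]
contact_force: [0.0, 0.5, -0.8]
grip_width: 0.043
grip_force: 0.0
t: 10.13
tool_pos: [0.5189, -0.1433, 0.1407]
tool_rot: [0.002, 0.053, 0.999, -0.001]
contact_force: [-0.4, 0.4, 0.2]
grip_width: 0.0428
grip_force: 0.0
t: 10.3
tool_pos: [0.5193, -0.1435, 0.1395]
tool_rot: [0.002, 0.053, 0.999, -0.001]
contact_force: [-0.8, 0.9, -0.6]
grip_width: 0.0426
grip_force: 0.0
[ 0.51929896 -0.14347405  0.13946868] 10.3
```

View pics/e1.png

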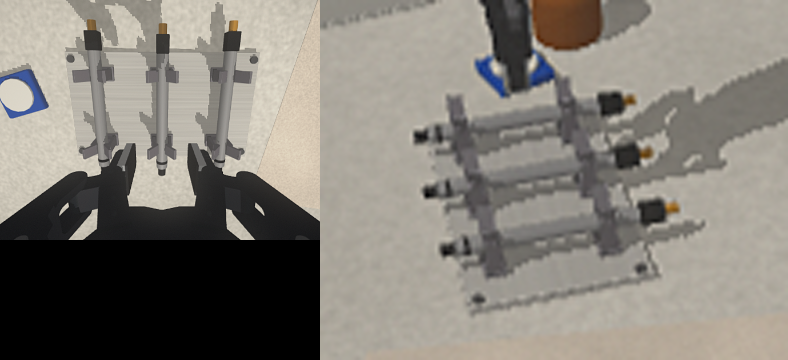

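View pics/w3.png

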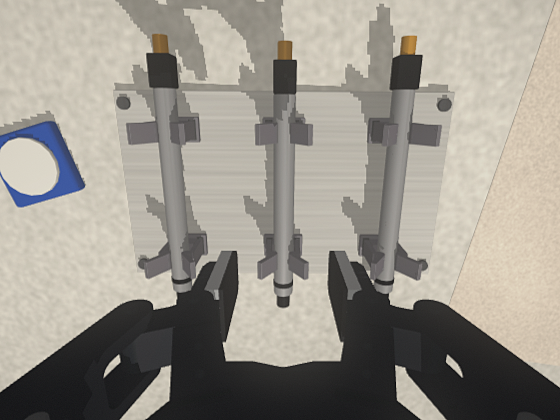

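Both views show the probe inside both clips and parallel to its neighbours. The joint is at (285,93), against (162,87) and (405,88) for the neighbours. I check the height and lengthwise offset numerically.

Run:
```python
from h import *
s=bot.observe();T=q(s["tool_rot"]).as_matrix();p=s["tool_pos"]
t=lambda uv,z:((cast("wrist",uv,z,s)-p)@T).round(4)
print("wrist joints",t([[162,87],[405,88],[285,93]],.034)[:,:2].tolist(),"brass ends",t([[160,34],[409,36],[286,41]],.034)[:,:2].tolist())
f=lambda l:(np.array(l)-[320,0])/3.6+[160,130]
tips=f([[414,135],[441,250],[424,191]]);br=f([[634,100],[678,207],[652,153]])
for z in(.034,.044):
  A=cast("side",tips,z);B=cast("side",br,z);print(z,"mid minus mean of neighbours:",(A[2]-A[:2].mean(0)).round(4),(B[2]-B[:2].mean(0)).round(4),np.linalg.norm(A-B,axis=1).round(3))
g=cv2.cvtColor(cv2.imread("pics/w3.png"),6)
for y in(180,200): print(g[y,262:306].tolist())
```

```text
wrist joints [[0.0874, -0.0846], [0.0866, 0.0868], [0.0834, 0.0021]] brass ends [[0.1212, -0.0824], [0.1198, 0.086], [0.1168, 0.0028]]
0.034 mid minus mean of neighbours: [0.0027 0.0001 0.    ] [0.0034 0.0011 0.    ] [0.205 0.206 0.205]
0.044 mid minus mean of neighbours: [0.0027 0.0001 0.    ] [0.0034 0.001  0.    ] [0.203 0.204 0.203]
[184, 187, 152, 126, 126, 130, 133, 131, 131, 133, 136, 118, 103, 111, 117, 127, 131, 136, 142, 146, 151, 155, 156, 156, 153, 151, 149, 143, 137, 136, 129, 115, 155, 181, 182, 180, 180, 180, 180, 180, 180, 180, 181, 181]
[178, 178, 181, 182, 188, 139, 127, 129, 129, 131, 134, 115, 104, 112, 119, 126, 132, 136, 141, 146, 151, 156, 159, 158, 153, 150, 148, 142, 136, 134, 129, 105, 174, 181, 179, 178, 178, 179, 178, 179, 177, 180, 179, 179]
```

The probe is centred to about 1 mm, seated at its neighbours' height in both views, and only 3 mm off lengthwise, which the clips don't fix. The gripper is well clear, so I hand in.

```bash
python3 -c "
from plant import bot
print(bot.finish_job())"
```

```text
the job is handed in; nothing more can be done
None
```

The long probe is pressed home in both clips of the middle place, level with its neighbours and about 3 mm off them lengthwise; I let go and handed the job in at about 10.5 s, and never touched the short probe.

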